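# Slide the disc carrier under the height gauge

## Task

Check the stamped disc: push the black carrier that holds it along the table with the fingertips, in through the blue flared entry and under the low yellow bridge of the gauge, until it is fully home against the end stop, then press the green button on the gauge fully down to log the reading and move clear. Keep the carrier flat on the table, never lifting or tipping it, and keep the disc seated in its nest; do not press the button before the carrier is home, and leave everything else on the bench alone.

Things in the scene. Friction and masses are not known exactly. Their poses are not given: they have to be found in the camera images.
- gauge: Height gauge fixed to the table. Origin: on the table, below the middle of its bridge. x = direction in which the carrier is pushed, z up. Two aluminium guide rails 20 mm high run along x from x = -32 mm to the stop, inner faces at y = +/-35 mm: a lane 70 mm wide, its floor the bare table. The foot with the button lies outside the lane, on the -y side, 98 mm from the lane's middle.
- bridge (a point): Middle of the underside of the yellow bridge, 20 mm above the table. The bridge spans the lane, is 40 mm deep along the lane, and its top is 36 mm above the table, with a flat dial on it up to 43 mm.
- entry (a point): Point on the table in the middle of the open entry, at gauge x = -60 mm: here the two blue guides, 16 mm high, are about 104 mm apart (their tips, 5 mm farther out, 112 mm); from here they narrow to the lane at gauge x = -32 mm.
- stop (a point): Point on the table in the middle of the face of the dark end stop, at gauge x = +60 mm; the stop is 20 mm high and closes the lane.
- carrier: Black plate loose on the table before the entry, 120 mm long (its x), 64 wide (y), 14 high, 0.16 to 0.31 kg; starts askew by up to 0.25 rad and up to 25 mm to one side. Origin: centre of its underside. 17 mm high with the disc: 3 mm to spare under the bridge. Home, its origin and x axis match the gauge's, its front edge is at the stop and its rear edge still outside, at entry.
- carrier_hole0 (a point): Centre of the mouth of the carrier's round nest, at the middle of the carrier's top face, 14 mm above its underside; nest 46 mm across and 4 mm deep.
- disc: Stamped steel disc with brass spokes, diameter 44, 7 mm thick, about 0.07 kg, lying loose in the carrier's nest and standing 3 mm proud of it. Origin: centre of its underside.
- button (a joint): Green push button of the gauge: 0 = released, 0.006 m = fully down; a spring returns it, fully down takes 5 N.
- button_top (a point): Centre of the top face of the green button (28 mm across), pressed straight down; 28 mm above the table; its black housing is 44 mm across and 18 mm high above the table.
- spare: Bystander: spare empty carrier, same black plate 120 x 64 x 14 mm with an empty round nest.
- disc_a: Bystander: loose stamped disc, diameter 44, 7 mm thick, flat on the table.
- disc_b: Bystander: second loose stamped disc, diameter 44, 7 mm thick, flat on the table.
- ring_gauge: Bystander: steel ring, outer diameter 60, 16 mm high.
- pin_gauge: Bystander: upright brass pin, diameter 24, 50 mm high.
- driver: Bystander: screwdriver with red handle, 180 mm long, lying.
- marker: Bystander: small closed jar with blue cap, diameter 44, 90 mm high.
Mind the look-alikes: they are no part of the job. What is shaped like the gauge but pink or purple is not meant.

How it is judged:
By the outcome, as a careful person would: the job done as asked, in the order asked, and still so for the second after the job is handed in, with the robot touching nothing.
It also fails if it takes over 58 s, if anything falls off the work surface, if the arm or the gripper's body presses on something with over 40 N, if the wrist force passes 120 N, or if a joint passes its speed limit or range.

## Robot

A 6-joint arm with a two-finger parallel gripper is mounted at the origin on the work surface. World frame = base frame: x ahead of the robot, y to its left, z up, the work surface at z = 0. Lengths are in m, angles in rad, forces in N, time in s.
With the tool pointing down it reaches from about 0.3 to 0.775 m from the base axis. Payload 14.6 kg.
Tool frame: the origin (TCP) lies between the finger pads; the fingertips stand 19 mm ahead of it and the grasp point (between the pads) is the TCP (ctrl.finger_overhang is the distance from the TCP to the fingertips, in m); z points along the fingers, y is the direction in which the jaws open and shut (so a half turn about z gives the same grasp; the last joint's range is limited). The gripper opens to 94 mm and grips with 3 to 60 N. Pads are 16 mm wide; open, the fingers measure 119 mm over their backs; the gripper's body (75 mm by 177 mm) begins 78 mm behind the grasp point.
Start: joints at [1.166, 0.3, 1.521, -0, 1.321, -0.067], TCP at [0.182, 0.519, 0.224] pointing down, gripper open.
Joint ranges: [-3.03, 3.03], [-0.79, 2.21], [0.23, 2.52], [-1.04, 4.18], [0, 3.07], [-2.55, 2.55]. Speed limits (rad/s): [2.22, 2.22, 2.57, 3.14, 3.14, 3.14].

## Interface

Orientations are given as [roll, pitch, yaw] about the fixed x, y, z axes, in that order (R = Rz(yaw) Ry(pitch) Rx(roll)).
In Python, from station import ctrl gives the robot as it stands.
- The arm moves only by the tool send_rows, never from a script. Its argument "series" is a list of rows, each a list of 7 numbers: the turn, a rotation vector about the tool's x, y, z in degrees, then the shift along the tool's x, y, z in m, then the gripper's target within -1 to 1 (fully open at 1, half-way at 0, shut at -1). A call has 1 to 8 rows; each row is the pose to reach, as a shift and turn from the pose commanded when the call began, along the tool's axes at that moment; what a row does not reach only later rows make up. A row lasts 1/10 s, in which the tool goes at most 50 mm and 8.59 degrees, less where a joint would pass 70% of its speed; a pose out of reach is approached as far as the arm can. A call with a gripper value outside its range is refused whole. The fingers move at their own pace and stop on an object; "force" is the grip in N (left out, the last holds). Time passes only in rows, so rows that repeat a pose let the fingers close. It gives the time, the measured TCP pose, the force and the opening at its end, in the units of the state.
- ctrl.get_obs(): the state, without advancing time (a new reading comes with each control period).
- ctrl.camera(name): name is "side" or "top" or "wrist"; returns a dict with "pixels" (384x512x3 uint8, red, green, blue), "z_map" (384x512 float32, m along the optical axis (not along the pixel's ray), 0 where there is no reading), "fov_y" (degrees; the focal length in pixels is half the picture's height over the tangent of half this angle, whatever the lens; pixels are square), "cx", "cy" (the principal point, pixels), "R" (3x3) and "t" (3): a world point X has camera coordinates R X + t. Camera axes: x right, y down, z forward; pixel columns grow to the right and rows downward; lengths in m; the calibration is good to about 2 mm. A picture is of the moment at which its call begins.
- ctrl.hand_in(): hands the job in, once; it reports no verdict.
The state is a dict: "time_s": time; "qpos": joint angles; "joint_vel": joint speeds; "tau": joint torques, N m; "ee_pos": TCP position; "eef_rot": TCP orientation; "force": force on the tool from outside, world axes, zero at the start; "moment": the same for the moment, N m; "grip_width": finger opening in m.
Only numpy, scipy, OpenCV 4.12 (cv2) and the standard library are available. Lean on these libraries where they do the work, as an engineer would, in place of code of your own. Each camera call takes 0.05 s, during which the arm holds its last target.

## Working session

There is one attempt and no reset: what is moved stays moved. The work goes in short steps, Python scripts to look and compute and a tool call to move; the robot and the scene stay as the last step left them, time stands still between calls to the robot, and variables do not carry over. Pictures are saved under pics/ and viewed, and the job is handed in when it is done.

Besides the shell and the picture viewer there is one more tool, called after "Request:" in YAML: its name, and indented under it one key for each argument. send_rows: Moves the arm, as the interface text tells. Its arguments: {"type":"object","properties":{"series":{"type":"array"},"force":{"type":"number"}},"required":["series"]}

```bash
ls; mkdir -p pics
python3 - <<'E'
from station import ctrl
import cv2,numpy as np,pickle
print(ctrl.get_obs())
for n in ["side","top","wrist"]:
    c=ctrl.camera(n); pickle.dump(c,open(f"/tmp/{n}0.pkl","wb"))
    cv2.imwrite(f"pics/{n}0.png",c["pixels"][:,:,::-1]); print(n,c["fov_y"],c["cx"],c["cy"],c["R"].round(3).tolist(),c["t"])
E
```

```text
pics
{'time_s': 0.0, 'qpos': array([ 1.16636417e+00,  3.00466152e-01,  1.52160843e+00, -4.34244843e-05,
        1.32070551e+00, -6.66278185e-02]), 'joint_vel': array([ 1.68328007e-03,  1.46388928e-04, -7.02107837e-04,  2.15782630e-04,
       -7.80282551e-04,  8.66483374e-05]), 'tau': array([ 1.73142425e-04, -5.31802583e+01, -3.52741778e+01,  7.08356104e-02,
        2.43748137e-02, -1.00737564e-04]), 'ee_pos': array([0.18220591, 0.5186727 , 0.22387747]), 'eef_rot': array([-3.14040505e+00, -3.70907048e-05,  2.80379907e+00]), 'force': array([ 0.62654572, -0.07840563,  0.22407275]), 'moment': array([-0.08069543, -0.04772545, -0.06761571]), 'grip_width': 0.09407671457368354}
side 50.483332740762556 257.0498514057423 194.29790714171676 [[0.758, -0.652, -0.017], [-0.465, -0.522, -0.715], [0.458, 0.55, -0.699]] [-0.45784464  0.22421585  1.11934144]
top 43.98962477416104 252.49929183200425 190.74412682439578 [[-0.018, -1.0, -0.024], [-0.992, 0.021, -0.121], [0.122, 0.022, -0.992]] [-0.09576874  0.51257761  1.21706812]
wrist 67.89422935361625 251.48390277821898 190.05673886293735 [[0.332, 0.943, -0.002], [0.91, -0.32, 0.263], [0.247, -0.089, -0.965]] [-0.54931717 -0.02692818  0.39179438]
```

View pics/top0.png

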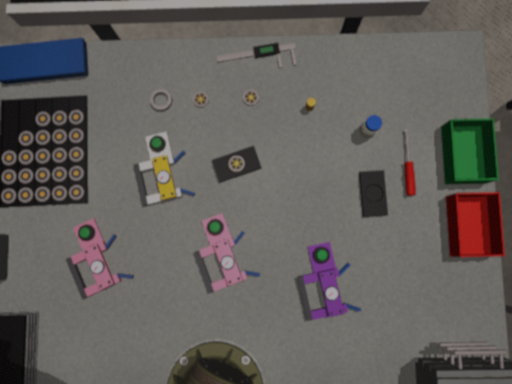

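View pics/side0.png

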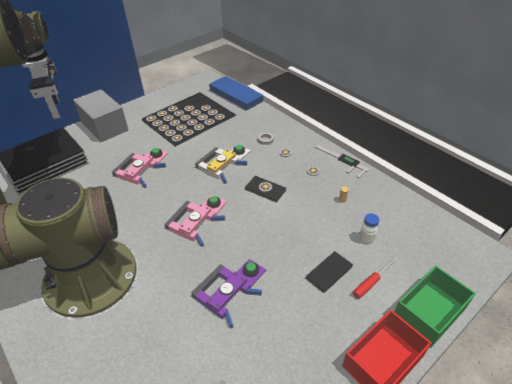

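View pics/wrist0.png

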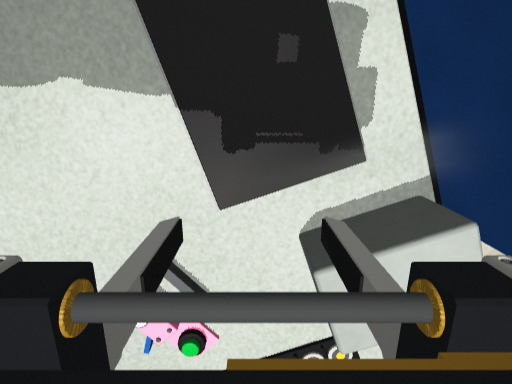

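```bash
cat > h.py <<'E'
import numpy as np,cv2,pickle
def load(n): return pickle.load(open(f"/tmp/{n}.pkl","rb"))
def ray(c,u,v):
    f=c["pixels"].shape[0]/2/np.tan(np.radians(c["fov_y"])/2)
    d=np.array([(u-c["cx"])/f,(v-c["cy"])/f,1.]); R=np.array(c["R"]); 
    return -R.T@np.array(c["t"]),R.T@d
def onz(c,u,v,z):
    o,d=ray(c,u,v); return o+d*(z-o[2])/d[2]
def two(c1,p1,c2,p2):
    o1,d1=ray(c1,*p1);o2,d2=ray(c2,*p2)
    s=np.linalg.lstsq(np.stack([d1,-d2],1),o2-o1,rcond=None)[0]
    a=o1+s[0]*d1;b=o2+s[1]*d2; return (a+b)/2,np.linalg.norm(a-b)
def proj(c,X):
    f=c["pixels"].shape[0]/2/np.tan(np.radians(c["fov_y"])/2)
    p=np.array(c["R"])@np.array(X)+c["t"]; return p[0]/p[2]*f+c["cx"],p[1]/p[2]*f+c["cy"]
def masks(c,z=None):
    h=cv2.cvtColor(c["pixels"],cv2.COLOR_RGB2HSV)
    return dict(green=cv2.inRange(h,(50,100,60),(75,255,255)),yellow=cv2.inRange(h,(20,130,110),(32,255,255)),blue=cv2.inRange(h,(105,110,50),(122,255,255)),dark=cv2.inRange(h,(0,0,0),(180,255,62)))
def blobs(m,amin=8):
    n,l,s,ce=cv2.connectedComponentsWithStats(m)
    return [(s[i,4],ce[i].round(2).tolist(),s[i,:4].tolist()) for i in range(1,n) if s[i,4]>=amin]
E
python3 - <<'E'
from h import *
for n in ["top","side"]:
    c=load(n+"0"); M=masks(c)
    for k in M:
        if k!="dark": print(n,k,blobs(M[k]))
    x,y,w,h=(120,110,160,120) if n=="top" else (180,130,120,90)
    cv2.imwrite(f"pics/{n}0c.png",cv2.resize(c["pixels"][y:y+h,x:x+w,::-1],None,fx=5,fy=5,interpolation=cv2.INTER_CUBIC))
E
```

```text
top green [(np.int32(58), [266.43, 49.12], [260, 46, 13, 7]), (np.int32(1893), [469.74, 152.29], [450, 118, 49, 63]), (np.int32(83), [156.16, 142.43], [151, 138, 11, 10]), (np.int32(87), [214.45, 226.47], [210, 222, 10, 10]), (np.int32(91), [84.46, 232.13], [80, 227, 10, 11]), (np.int32(102), [321.87, 254.61], [317, 249, 11, 12])]
top yellow [(np.int32(19), [250.47, 96.74], [248, 94, 5, 6]), (np.int32(16), [200.44, 98.75], [199, 97, 4, 5]), (np.int32(51), [310.63, 101.82], [307, 98, 8, 9]), (np.int32(465), [163.99, 177.94], [153, 156, 23, 44]), (np.int32(15), [236.0, 163.13], [234, 161, 5, 5])]
top blue [(np.int32(2926), [41.83, 59.35], [0, 38, 86, 43]), (np.int32(192), [373.52, 122.54], [366, 115, 16, 16]), (np.int32(26), [178.85, 156.19], [175, 152, 9, 10]), (np.int32(25), [187.52, 191.88], [182, 190, 12, 5]), (np.int32(23), [238.65, 237.13], [235, 232, 8, 11]), (np.int32(29), [110.17, 241.1], [107, 236, 8, 12]), (np.int32(37), [343.86, 268.62], [339, 264, 11, 10]), (np.int32(27), [252.67, 273.41], [247, 272, 12, 4]), (np.int32(28), [124.93, 275.64], [119, 274, 13, 4]), (np.int32(3
[... 273 characters left out ...]
506), [437.47, 301.59], [399, 266, 76, 74])]
side yellow [(np.int32(165), [220.6, 160.22], [207, 150, 29, 20])]
side blue [(np.int32(11893), [68.23, 65.37], [0, 0, 140, 152]), (np.int32(649), [236.09, 89.86], [210, 77, 52, 27]), (np.int32(10), [240.5, 161.0], [236, 161, 10, 1]), (np.int32(11), [159.55, 163.55], [155, 163, 10, 2]), (np.int32(8), [222.88, 176.62], [222, 174, 3, 6]), (np.int32(10), [142.0, 181.5], [140, 179, 5, 6]), (np.int32(123), [371.64, 218.85], [365, 214, 14, 12]), (np.int32(18), [216.83, 216.39], [212, 216, 12, 2]), (np.int32(18), [198.89, 238.72], [197, 234, 5, 10]), (np.int32(32), [253.38, 290.06], [247, 289, 14, 3]), (np.int32(32), [228.25, 317.75], [226, 311, 6, 14])]
```

View pics/top0c.png

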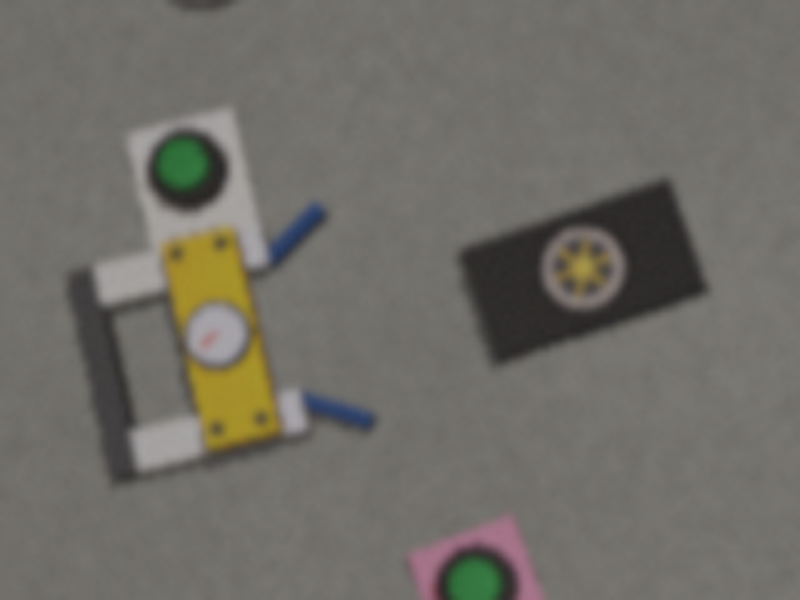

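View pics/side0c.png

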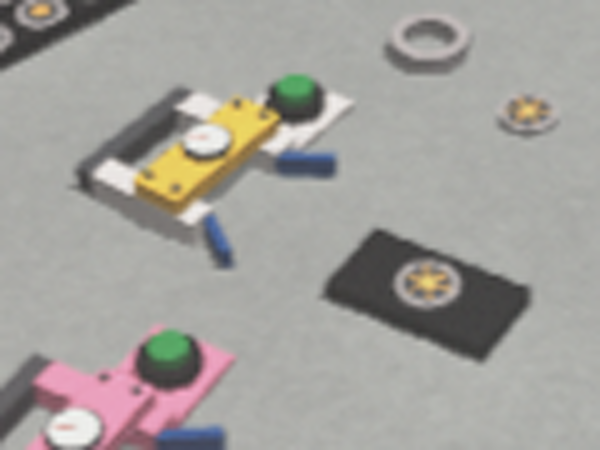

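Candidates for the gauge (top image): white/yellow (164,177), pink (95,262), pink (225,255), purple (330,285). I choose the yellow one, which has the white foot and the green button at (156,142). Candidates for the carrier: plate with disc (236,164), and empty spare (373,193). I choose (236,164). The crop confirms both.

Run:
```python
from h import *
t=load("top0");s=load("side0")
print("button 2view",two(t,(156.2,142.4),s,(238.6,146.9)))
print("disc 2view",two(t,(236.4,163.5),s,(180+428/5,130+283/5)))
print("dial 2view",two(t,(163.6,177),s,(180+207/5,130+140/5)))
P=lambda u,v,z:onz(t,120+u/5-.4,110+v/5-.4,z)
b=[P(*q,.036) for q in [(165,243),(238,228),(280,432),(205,452)]]
ctr=np.mean(b,0); ax=(b[2]+b[3]-b[0]-b[1]); print("bridge",ctr,"gauge +y dir deg",np.degrees(np.arctan2(ax[1],ax[0])),np.linalg.norm(ax)/2)
bt=onz(t,156.2,142.4,.028); print("button",bt, bt-ctr,np.linalg.norm((bt-ctr)[:2]))
c=[P(*q,.014) for q in [(462,253),(668,180),(707,292),(497,364)]]
cc=np.mean(c,0); a=c[0]+c[3]-c[1]-c[2]; print("carrier",cc,np.degrees(np.arctan2(a[1],a[0])),np.linalg.norm(a)/2, np.linalg.norm(c[0]-c[3]))
print("disc",onz(t,236.4,163.5,.017))
for nm,q in dict(ring=(160,100),da=(200,99),db=(250,97),pin=(310,103)).items(): print(nm,onz(t,*q,.01))
```

```text
button 2view (array([0.64656673, 0.15074579, 0.02461297]), np.float64(0.0016308618325201975))
disc 2view (array([ 0.58687398, -0.06351268,  0.01418319]), np.float64(0.00018700271607409747))
dial 2view (array([0.55063405, 0.12682615, 0.03940618]), np.float64(0.00012244724744369292))
bridge [0.55057004 0.12651144 0.036     ] gauge +y dir deg -168.62871686099177 0.11259547910970877
button [0.64646996 0.1495342  0.028     ] [ 0.09589992  0.02302276 -0.008     ] 0.0986247585689922
carrier [ 0.58560574 -0.0632826   0.014     ] 108.2302493329857 0.11796945020980797 0.0632530211960726
disc [ 0.58643958 -0.06372109  0.017     ]
ring [0.76908192 0.14395476 0.01      ]
da [0.76908053 0.03392731 0.01      ]
db [ 0.7711933  -0.10307773  0.01      ]
pin [ 0.75013567 -0.26596141  0.01      ]
```

```bash
cat >> h.py <<'E'
from scipy.spatial.transform import Rotation as Ro
def toolR(o): return Ro.from_euler("xyz",o["eef_rot"]).as_matrix()
def plan(o,pos,yaw_toolx_deg):
    # shift (tool axes) and rotvec deg (tool) to reach pos with tool straight down, tool x at given world angle
    R=toolR(o); T=Ro.from_euler("xyz",[np.pi,0,np.radians(yaw_toolx_deg)]).as_matrix()
    return np.degrees(Ro.from_matrix(R.T@T).as_rotvec()).round(2), (R.T@(np.array(pos)-o["ee_pos"])).round(4)
E
python3 - <<'E'
from h import *
from station import ctrl
o=ctrl.get_obs(); w=load("wrist0"); R=toolR(o)
cp=-np.array(w["R"]).T@w["t"]; print("cam in tool",R.T@(cp-o["ee_pos"]), "fwd",R.T@np.array(w["R"])[2])
print(plan(o,[.57,-.06,.30],101.5))
E
```

```text
cam in tool [ 7.66825469e-02  6.62488048e-05 -1.60113836e-01] fwd [-2.62680709e-01 -9.59581495e-04  9.64882337e-01]
(array([-5.000e-02,  2.000e-02,  5.915e+01]), array([-0.5577, -0.4176, -0.0757]))
```

Request:
send_rows:
  series:
    - [0, 0, 30, -0.28, -0.21, -0.076, 0]
    - [0, 0, 30, -0.28, -0.21, -0.076, 0]
    - [0, 0, 30, -0.28, -0.21, -0.076, 0]
    - [0, 0, 30, -0.28, -0.21, -0.076, 0]
    - [0, 0, 59, -0.558, -0.418, -0.076, 0]
    - [0, 0, 59, -0.558, -0.418, -0.076, 0]
    - [0, 0, 59, -0.558, -0.418, -0.076, 0]
    - [0, 0, 59, -0.558, -0.418, -0.076, 0]

```text
time_s: 0.95
ee_pos: [0.4026, 0.1888, 0.2805]
eef_rot: [3.141, -0.0, 1.768]
force: [1.1, 0.8, -0.2]
grip_width: 0.0475
```

Run:
```python
from h import *
from station import ctrl
o=ctrl.get_obs();print(o)
print(plan(o,[.57,-.06,.30],101.5))
```

```text
{'time_s': 0.95, 'qpos': array([ 3.55979025e-01,  1.93912260e-02,  1.71494805e+00, -4.30904159e-08,
        1.40694604e+00,  1.58317671e-01]), 'joint_vel': array([-1.11264886e+00,  1.05545438e-01, -1.80436264e-01,  2.53898079e-04,
        7.47828557e-02, -6.30939473e-01]), 'tau': array([ 8.59756708e+00, -4.04684258e+01, -3.40105605e+01,  1.91158033e-02,
        3.68016679e-02,  2.69428343e+00]), 'ee_pos': array([0.40263254, 0.18875455, 0.28047134]), 'eef_rot': array([ 3.14128915e+00, -4.84124585e-05,  1.76845769e+00]), 'force': array([ 1.05729896,  0.76072774, -0.22401892]), 'moment': array([-0.04741253,  0.00603288,  0.02284079]), 'grip_width': 0.04750771471260195}
(array([ 0.02, -0.  , -0.17]), array([-0.2768,  0.1153, -0.0195]))
```

Request:
send_rows:
  series:
    - [0, 0, 0, -0.277, 0.115, -0.02, 0]
    - [0, 0, 0, -0.277, 0.115, -0.02, 0]
    - [0, 0, 0, -0.277, 0.115, -0.02, 0]
    - [0, 0, 0, -0.277, 0.115, -0.02, 0]
    - [0, 0, 0, -0.277, 0.115, -0.02, 0]
    - [0, 0, 0, -0.277, 0.115, -0.02, 0]
    - [0, 0, 0, -0.277, 0.115, -0.02, 0]
    - [0, 0, 0, -0.277, 0.115, -0.02, 0]

```text
time_s: 1.75
ee_pos: [0.5706, -0.058, 0.2994]
eef_rot: [-3.14, -0.001, 1.772]
force: [-0.6, 0.5, -0.6]
grip_width: 0.047
```

Run:
```python
from h import *
from station import ctrl
c=ctrl.camera("wrist"); pickle.dump(c,open("/tmp/w1.pkl","wb")); cv2.imwrite("pics/w1.png",c["pixels"][:,:,::-1])
o=ctrl.get_obs();print(o["ee_pos"],o["eef_rot"],o["time_s"],o["grip_width"])
M=masks(c)
for k in M: print(k,blobs(M[k],60))
```

```text
[ 0.57027268 -0.05708385  0.29980997] [-3.14084689e+00 -5.09018420e-04  1.77383294e+00] 1.8 0.04705474749223823
green [(np.int32(364), [336.76, 26.4], [327, 15, 20, 24]), (np.int32(296), [156.86, 107.61], [148, 98, 19, 20]), (np.int32(161), [429.94, 251.84], [424, 242, 13, 20]), (np.int32(113), [90.48, 262.1], [85, 257, 14, 13])]
yellow [(np.int32(2194), [265.2, 27.89], [222, 10, 86, 37]), (np.int32(138), [388.69, 129.57], [379, 121, 21, 18]), (np.int32(121), [260.96, 167.53], [252, 158, 19, 20]), (np.int32(116), [363.32, 211.86], [355, 203, 17, 18]), (np.int32(142), [154.85, 316.06], [153, 293, 7, 44]), (np.int32(141), [348.17, 316.12], [345, 295, 6, 42])]
blue [(np.int32(179), [299.01, 67.11], [290, 55, 19, 26]), (np.int32(181), [230.77, 69.62], [222, 57, 19, 27]), (np.int32(148), [136.8, 145.09], [125, 135, 25, 21]), (np.int32(238), [76.45, 153.74], [69, 142, 17, 25])]
dark [(np.int32(492), [331.77, 30.82], [318, 12, 32, 35]), (np.int32(124), [395.0, 58.62], [391, 39, 12, 36]), (np.int32(121), [425.64, 52.62], [420, 41, 11, 27]), (np.int32(106), [83.59, 75.7], [62, 72, 44, 8]), (np.int32(388), [161.78, 107.05], [145, 93, 30, 29]), (np.int32(2112), [259.0, 163.06], [237, 127, 47, 78]), (np.int32(64), [140.34, 143.2], [132, 135, 18, 19]), (np.int32(104), [79.53, 152.69], [75, 141, 10, 24]), (np.int32(498), [504.33, 240.15], [491, 211, 21, 46]), (np.int32(41037), [247.32, 320.69], [0, 217, 512, 167]), (np.int32(522), [32.97, 250.45], [0, 230, 72, 46]), (np.int32(61), [34.46, 263.05], [23, 258, 18, 16]), (np.int32(702), [197.42, 342.61], [184, 325, 27, 35])]
```

View pics/w1.png

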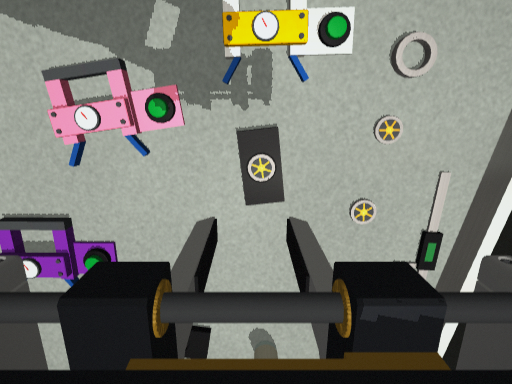

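The wrist view shows the yellow gauge at (265,28), its button at (337,27), its blue guides at (231,69) and (299,67), and the carrier at (261,167). I'll measure these.

```bash
cat >> h.py <<'E'
def comp(m,pt,r=6):
    n,l=cv2.connectedComponents(m); 
    w=l[int(pt[1])-r:int(pt[1])+r+1,int(pt[0])-r:int(pt[0])+r+1]; w=w[w>0]
    i=np.bincount(w).argmax(); return (l==i).astype(np.uint8)
def rect3(c,m,z):
    p=cv2.findContours(m,cv2.RETR_EXTERNAL,cv2.CHAIN_APPROX_NONE)[0]
    p=max(p,key=len)[:,0,:]
    X=np.array([onz(c,u,v,z)[:2] for u,v in p],np.float32)*1000
    (cx,cy),(w,h),a=cv2.minAreaRect(X); 
    if w<h: a+=90; w,h=h,w
    return cx/1000,cy/1000,w,h,a  # a: world angle of the long side
E
python3 - <<'E'
from h import *
c=load("w1");M=masks(c)
m=comp(M["dark"],(250,150)); print("carrier",rect3(c,m,.014))
m=comp(M["yellow"],(240,28)); print("bridge",rect3(c,m,.036))
print("button",onz(c,336.76,26.4,.028)); print("disc",onz(c,260.96,167.53,.017))
t=load("top0")
print(two(t,(156.2,142.4),c,(336.76,26.4)),two(t,(236,163.1),c,(261,167.5)))
for q in [(299.01,67.11),(230.77,69.62)]: print("blue",onz(c,*q,.016))
cv2.imwrite("pics/w1c.png",cv2.resize(c["pixels"][0:220,200:380,::-1],None,fx=2.7,fy=2.7,interpolation=cv2.INTER_CUBIC))
E
```

```text
carrier (0.5854453125, -0.06149778747558594, 119.06161499023438, 62.78248596191406, 107.86988067626953)
bridge (0.5501888427734375, 0.12703466796875, 112.92979431152344, 42.14273452758789, 12.908647537231445)
button [0.64520873 0.1501108  0.028     ]
disc [ 0.5857651  -0.06232024  0.017     ]
(array([0.64332554, 0.14676896, 0.03940784]), np.float64(0.0010101622032421367)) (array([ 0.58648799, -0.06238605,  0.01848916]), np.float64(0.001718130208646698))
blue [0.60895812 0.09221502 0.016     ]
blue [0.51311683 0.06924703 0.016     ]
```

View pics/w1c.png

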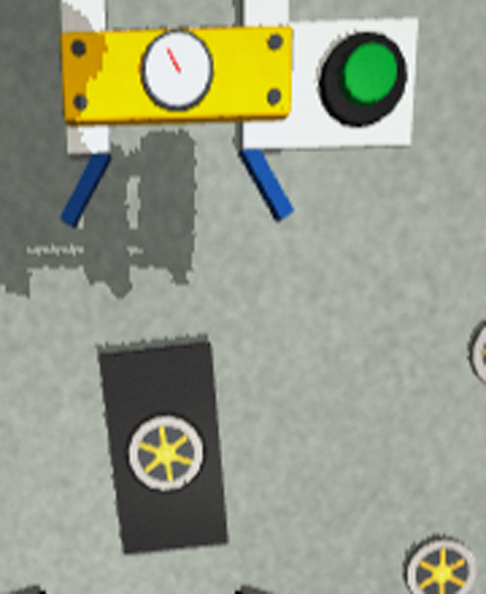

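Run:
```python
from h import *
from station import ctrl
o=ctrl.get_obs()
print(plan(o,[.6115,-.142,.10],107.9)); print(plan(o,[.6115,-.142,.024],107.9))
```

```text
(array([-0.04, -0.03, -6.27]), array([-0.0916,  0.0234,  0.1997]))
(array([-0.04, -0.03, -6.27]), array([-0.0916,  0.0235,  0.2757]))
```

Request:
send_rows:
  series:
    - [0, 0, -6.3, -0.05, 0.0235, 0.0, -0.23]
    - [0, 0, -6.3, -0.0916, 0.0235, 0.03, -0.23]
    - [0, 0, -6.3, -0.0916, 0.0235, 0.075, -0.23]
    - [0, 0, -6.3, -0.0916, 0.0235, 0.12, -0.23]
    - [0, 0, -6.3, -0.0916, 0.0235, 0.165, -0.23]
    - [0, 0, -6.3, -0.0916, 0.0235, 0.2, -0.23]
    - [0, 0, -6.3, -0.0916, 0.0235, 0.215, -0.23]
    - [0, 0, -6.3, -0.0916, 0.0235, 0.22, -0.23]

```text
time_s: 2.6
ee_pos: [0.6117, -0.1413, 0.0797]
eef_rot: [-3.14, -0.001, 1.885]
force: [0.1, -0.2, 0.1]
grip_width: 0.0362
```

Run:
```python
from h import *
from station import ctrl
c=ctrl.camera("wrist"); pickle.dump(c,open("/tmp/w2.pkl","wb")); cv2.imwrite("pics/w2.png",c["pixels"][:,:,::-1])
o=ctrl.get_obs();print(o["ee_pos"],o["eef_rot"],o["time_s"],o["grip_width"],o["force"])
print(plan(o,[.6115,-.142,.024],107.9))
M=masks(c)
for k in ["dark","yellow","green","blue"]: print(k,blobs(M[k],100))
```

```text
[ 0.61213616 -0.14161301  0.08029194] [-3.14157102e+00 -7.56552835e-05  1.88493411e+00] 2.65 0.03623640490185692 [ 0.5322991  -0.36265803 -0.56013646]
(array([-0. , -0. ,  0.1]), array([-0.0002, -0.0007,  0.0563]))
dark [(np.int32(11023), [251.3, 92.79], [207, 15, 91, 166]), (np.int32(260), [8.68, 32.51], [0, 16, 24, 30]), (np.int32(164), [493.02, 55.62], [488, 35, 16, 38]), (np.int32(3147), [251.46, 282.91], [181, 219, 142, 89]), (np.int32(17866), [176.29, 337.98], [0, 262, 512, 122]), (np.int32(9913), [380.99, 308.39], [298, 262, 214, 97]), (np.int32(154), [485.61, 320.9], [454, 319, 58, 4])]
yellow [(np.int32(534), [251.69, 102.66], [232, 81, 40, 45]), (np.int32(399), [438.97, 219.23], [421, 202, 37, 35]), (np.int32(167), [176.23, 314.6], [174, 291, 7, 46]), (np.int32(165), [326.78, 314.53], [324, 291, 6, 46])]
green []
blue [(np.int32(250), [9.24, 42.52], [0, 30, 24, 21])]
```

View pics/w2.png

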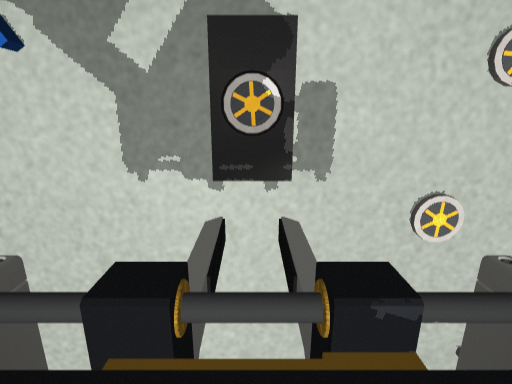

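The carrier (252,100) is centred ahead of the fingertips (222 and 282, row 218) and squared with them.

```bash
cat >> h.py <<'E'
G0=np.array([.5502,.127]); GA=103.4
def togauge(x,y):
    a=np.radians(GA); e=np.array([np.cos(a),np.sin(a)]); n=np.array([-e[1],e[0]]); d=np.array([x,y])-G0
    return d@e*1000,d@n*1000
def fromgauge(x,y):
    a=np.radians(GA); e=np.array([np.cos(a),np.sin(a)]); n=np.array([-e[1],e[0]]); return G0+(x*e+y*n)/1000
E
python3 - <<'E'
from h import *
from station import ctrl
c=load("w2");M=masks(c)
r=rect3(c,comp(M["dark"],(225,50)),.014); print(r,togauge(*r[:2]),togauge(*onz(c,251.7,102.66,.017)[:2]))
o=ctrl.get_obs(); print(togauge(*o["ee_pos"][:2]))
for gx,gy,th in [(-262,3,4),(-240,3,3.5),(-200,1.8,2),(-150,0,0)]:
    print(gx,plan(o,[*fromgauge(gx,gy),.024],GA+th))
E
```

```text
(0.5859515991210937, -0.06230326843261719, 119.19666290283203, 63.74734115600586, 107.93799209594727) (np.float64(-192.43501134032536), np.float64(9.092342351438507)) (np.float64(-191.94261774438542), np.float64(9.280243600562066))
(np.float64(-275.65382988915604), np.float64(2.0004956250120607))
-262 (array([-0. , -0. ,  0.6]), array([0.0137, 0.0001, 0.0563]))
-240 (array([-0. , -0. ,  1.1]), array([0.0356, 0.0019, 0.0563]))
-200 (array([-0. , -0. ,  2.6]), array([0.0754, 0.0063, 0.0563]))
-150 (array([-0. , -0. ,  4.6]), array([0.1251, 0.0121, 0.0563]))
```

Request:
send_rows:
  series:
    - [0, 0, 0, 0, 0, 0.03, -0.23]
    - [0, 0, 0, 0, 0, 0.05, -0.23]
    - [0, 0, 0, 0, 0, 0.056, -0.23]
    - [0, 0, 0, 0.005, 0, 0.056, -0.23]
    - [0, 0, 0, 0.009, 0, 0.056, -0.23]
    - [0, 0, 0, 0.012, 0, 0.056, -0.23]
    - [0, 0, 0, 0.014, 0, 0.056, -0.23]
    - [0, 0, 0, 0.016, 0, 0.056, -0.23]

```text
time_s: 3.45
ee_pos: [0.6077, -0.1274, 0.0252]
eef_rot: [3.14, 0.002, 1.884]
force: [1.5, -4.6, 2.5]
grip_width: 0.036
```

```bash
cat > look.py <<'E'
import sys
from h import *
from station import ctrl
n=sys.argv[1]
c=ctrl.camera("wrist"); pickle.dump(c,open(f"/tmp/{n}.pkl","wb")); cv2.imwrite(f"pics/{n}.png",c["pixels"][:,:,::-1])
o=ctrl.get_obs();print(o["ee_pos"].round(4),(o["eef_rot"]*57.2958).round(2),o["time_s"],o["grip_width"].round(4),o["force"].round(2))
print("tcp gauge",togauge(*o["ee_pos"][:2]))
E
python3 look.py w3
```

```text
Traceback (most recent call last):
  File "look.py", line 6, in <module>
    o=ctrl.get_obs();print(o["ee_pos"].round(4),(o["eef_rot"]*57.2958).round(2),o["time_s"],o["grip_width"].round(4),o["force"].round(2))
                                                                                            ^^^^^^^^^^^^^^^^^^^^^
AttributeError: 'float' object has no attribute 'round'
```

View pics/w3.png

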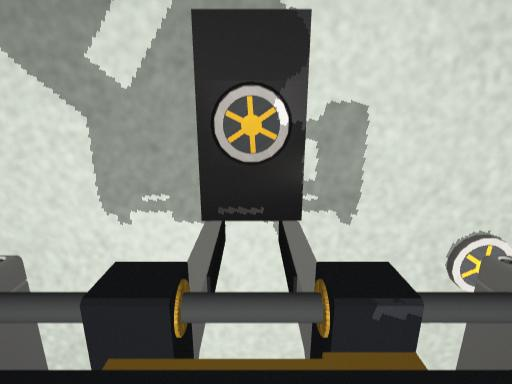

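The fingertips touch the carrier's rear edge at row 219. The carrier is centred at column 251 with its disc seated.

```bash
sed -i 's/o\["grip_width"\].round(4)/round(o["grip_width"],4)/' look.py
cat >> look.py <<'E'
M=masks(c)
try:
    m=comp(M["dark"],(251,50)); p=c["pixels"].shape
    m[int(sys.argv[2]) if len(sys.argv)>2 else 219:]=0
    r=rect3(c,m,.014); print("carrier",r,togauge(*r[:2]),"rel deg",r[4]-GA)
except Exception as e: print(e)
a=blobs(M["yellow"],150)
for s in a:
    if 235<s[1][0]<270: print("disc gauge",s,togauge(*onz(c,*s[1],.017)[:2]))
for gx,gy,th in eval(sys.argv[3] if len(sys.argv)>3 else "[]"):
    print((gx,gy,th),*plan(o,[*fromgauge(gx,gy),.024],GA+th))
E
python3 look.py w3 219 "[(-240,3,3.5),(-220,2.5,2.5),(-200,1.8,2),(-170,.7,.7),(-150,0,0)]"
```

```text
[ 0.6075 -0.1273  0.0249] [1.7994e+02 5.0000e-02 1.0795e+02] 3.55 0.0363 [ 1.13 -1.95  0.88]
tcp gauge (np.float64(-260.6455139381034), np.float64(3.1747439445116847))
carrier (0.5854500732421875, -0.06069450378417969, 117.60771942138672, 63.72218322753906, 107.95180892944336) (np.float64(-190.7538163256247), np.float64(9.207386794245396)) rel deg 4.551808929443354
disc gauge (np.int32(907), [251.03, 124.3], [226, 96, 51, 57]) (np.float64(-190.96384851150407), np.float64(9.171497701874621))
(-240, 3, 3.5) [0.06 0.05 1.05] [0.0206 0.0018 0.0009]
(-220, 2.5, 2.5) [0.06 0.05 2.05] [0.0405 0.0039 0.0008]
(-200, 1.8, 2) [0.06 0.05 2.55] [0.0603 0.0062 0.0008]
(-170, 0.7, 0.7) [0.06 0.05 3.85] [0.0902 0.0097 0.0008]
(-150, 0, 0) [0.06 0.05 4.55] [0.11   0.0119 0.0008]
```

Request:
send_rows:
  series:
    - [0, 0, 0.2, 0.004, 0.0003, 0, -0.23]
    - [0, 0, 0.5, 0.008, 0.0007, 0, -0.23]
    - [0, 0, 0.8, 0.013, 0.0012, 0, -0.23]
    - [0, 0, 1.1, 0.018, 0.0017, 0, -0.23]
    - [0, 0, 1.4, 0.024, 0.0023, 0, -0.23]
    - [0, 0, 1.7, 0.029, 0.0029, 0, -0.23]
    - [0, 0, 2.0, 0.034, 0.0034, 0, -0.23]
    - [0, 0, 2.2, 0.039, 0.0039, 0, -0.23]

```text
time_s: 4.35
ee_pos: [0.5987, -0.0884, 0.0242]
eef_rot: [-3.142, -0.0, 1.845]
force: [-0.1, -4.6, 2.8]
grip_width: 0.0363
```

```bash
python3 look.py w4 219 "[(-200,1.5,1.5),(-180,.8,.8),(-150,-.5,0),(-140,-.5,0)]"
```

```text
[ 0.5986 -0.0877  0.0241] [-1.7999e+02 -2.0000e-02  1.0574e+02] 4.4 0.0359 [ 0.88 -1.21  1.73]
tcp gauge (np.float64(-220.06943057940293), np.float64(2.7052260084853494))
carrier (0.579009033203125, -0.02076887512207031, 117.53827667236328, 63.785499572753906, 105.73857593536377) (np.float64(-150.42243031540443), np.float64(6.220394436696152)) rel deg 2.338575935363764
disc gauge (np.int32(917), [251.1, 124.4], [225, 96, 52, 57]) (np.float64(-150.96462986434676), np.float64(6.087242635043077))
(-200, 1.5, 1.5) [-0.01 -0.02  0.84] [0.02   0.002  0.0001]
(-180, 0.8, 0.8) [-0.01 -0.02  1.54] [0.04   0.0035 0.0002]
(-150, -0.5, 0) [-0.01 -0.02  2.34] [0.0699 0.0061 0.0002]
(-140, -0.5, 0) [-0.01 -0.02  2.34] [0.0799 0.0065 0.0002]
```

View pics/w4.png

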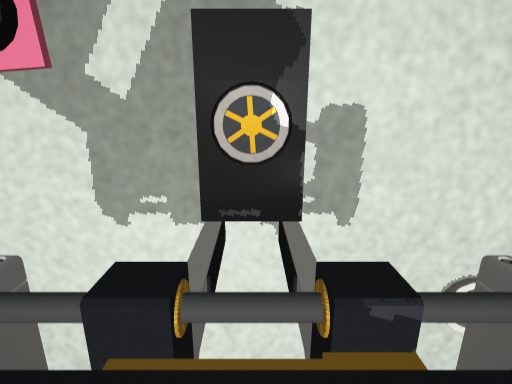

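Tracking is clean, with the carrier stuck to the fingers. I'll continue the curve.

Request:
send_rows:
  series:
    - [0, 0, 0.3, 0.005, 0.0005, 0, -0.23]
    - [0, 0, 0.7, 0.011, 0.0011, 0, -0.23]
    - [0, 0, 1.0, 0.017, 0.0017, 0, -0.23]
    - [0, 0, 1.3, 0.023, 0.0023, 0, -0.23]
    - [0, 0, 1.6, 0.029, 0.003, 0, -0.23]
    - [0, 0, 1.9, 0.035, 0.0036, 0, -0.23]
    - [0, 0, 2.1, 0.041, 0.0042, 0, -0.23]
    - [0, 0, 2.2, 0.045, 0.0046, 0, -0.23]

```text
time_s: 5.2
ee_pos: [0.5909, -0.0436, 0.0241]
eef_rot: [-3.141, -0.0, 1.807]
force: [0.7, -2.0, -0.8]
grip_width: 0.0365
```

```bash
python3 look.py w5 219 "[(-150,-.6,0),(-140,-.6,0),(-68,-.6,0)]"
python3 - <<'E'
from h import *
c=load("w5"); M=masks(c)
for k in ["blue","yellow","green"]: print(k,blobs(M[k],30))
E
```

```text
[ 0.5908 -0.0432  0.0241] [-1.7998e+02 -2.0000e-02  1.0356e+02] 5.25 0.0363 [ 0.11  0.75 -0.03]
tcp gauge (np.float64(-174.9981202414714), np.float64(-0.033257569150769994))
carrier (0.5736934204101563, 0.02469898223876953, 117.46516418457031, 63.68528747558594, 103.54317569732666) (np.float64(-104.96051332035661), np.float64(0.8542137198514279)) rel deg 0.14317569732665447
disc gauge (np.int32(921), [250.94, 124.25], [225, 96, 52, 57]) (np.float64(-105.42882825770599), np.float64(0.810970652767487))
(-150, -0.6, 0) [-0.02 -0.02  0.16] [0.025  0.0006 0.0001]
(-140, -0.6, 0) [-0.02 -0.02  0.16] [0.035  0.0007 0.0001]
(-68, -0.6, 0) [-0.02 -0.02  0.16] [0.107  0.0009 0.0002]
blue [(np.int32(1414), [157.53, 23.12], [135, 0, 49, 54]), (np.int32(1444), [347.62, 23.83], [323, 0, 48, 55])]
yellow [(np.int32(921), [250.94, 124.25], [225, 96, 52, 57]), (np.int32(206), [326.33, 312.48], [322, 285, 8, 53]), (np.int32(207), [176.64, 313.04], [174, 286, 8, 52]), (np.int32(132), [452.19, 352.8], [443, 343, 18, 21]), (np.int32(106), [251.5, 359.0], [199, 359, 106, 1])]
green []
```

View pics/w5.png

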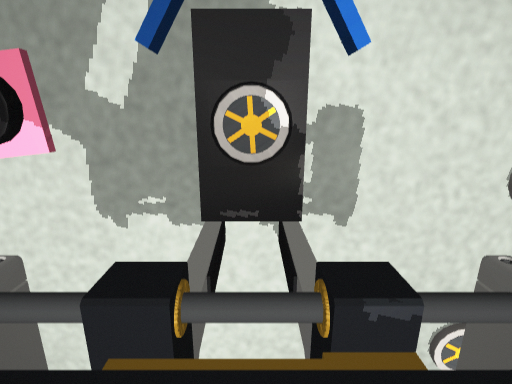

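The blue guides at (157,23) and (348,24) sit symmetrically about the carrier (251). I'll re-measure the lane centre from them.

Run:
```python
from h import *
c=load("w5"); M=masks(c)
P=[]
for pt in [(157,23),(348,24)]:
    m=comp(M["blue"],pt); v,u=np.nonzero(m)
    i=np.argmax(v); 
    sel=v>=v.max()-2; p=(u[sel].mean(),v[sel].mean()); print(p,togauge(*onz(c,*p,.016)[:2]))
    for row in (10,25,40):
        uu=u[v==row]; inner=uu.max() if pt[0]<250 else uu.min(); print(row,inner,togauge(*onz(c,inner,row,.016)[:2]))
```

```text
(np.float64(155.8181818181818), np.float64(51.63636363636363)) (np.float64(-67.31974726338954), np.float64(52.280531354205834))
10 178 (np.float64(-47.398035553733095), np.float64(38.98684101837135))
25 170 (np.float64(-54.416905743217804), np.float64(43.675119414696))
40 163 (np.float64(-61.61110175154466), np.float64(47.94600339661594))
(np.float64(349.1818181818182), np.float64(52.63636363636363)) (np.float64(-67.59938448987633), np.float64(-52.22724796765654))
10 327 (np.float64(-47.24544520734648), np.float64(-38.77439419842841))
25 334 (np.float64(-54.243923033389564), np.float64(-42.974918329802456))
40 342 (np.float64(-61.41658783233128), np.float64(-47.81537469281159))
```

Request:
send_rows:
  series:
    - [0, 0, 0.1, 0.005, 0.0003, 0, -0.23]
    - [0, 0, 0.15, 0.01, 0.0006, 0, -0.23]
    - [0, 0, 0.15, 0.015, 0.0006, 0, -0.23]
    - [0, 0, 0.15, 0.02, 0.0007, 0, -0.23]
    - [0, 0, 0.15, 0.025, 0.0007, 0, -0.23]
    - [0, 0, 0.15, 0.03, 0.0007, 0, -0.23]
    - [0, 0, 0.15, 0.035, 0.0007, 0, -0.23]
    - [0, 0, 0.15, 0.039, 0.0007, 0, -0.23]

```text
time_s: 6.05
ee_pos: [0.5824, -0.0058, 0.0242]
eef_rot: [-3.142, -0.0, 1.805]
force: [0.8, -1.5, -1.1]
grip_width: 0.0364
```

```bash
python3 look.py w6 219 "[(-100,-.6,0),(-74,-.6,0),(-68,-.6,0)]"
```

```text
[ 0.5824 -0.0053  0.0242] [-1.7999e+02 -1.0000e-02  1.0342e+02] 6.1 0.0363 [-0.51  0.97 -0.89]
tcp gauge (np.float64(-136.17467929488274), np.float64(-0.6299234955317312))
carrier (0.566555419921875, 0.05797622299194336, 108.0319595336914, 63.640865325927734, 103.38580989837646) (np.float64(-70.93499957400296), np.float64(0.08595763487998648)) rel deg -0.01419010162354084
disc gauge (np.int32(5082), [259.82, 12.66], [129, 0, 246, 29]) (np.float64(-10.053296797006013), np.float64(-4.638211904970189))
disc gauge (np.int32(920), [250.9, 124.31], [225, 96, 52, 57]) (np.float64(-66.68440277889124), np.float64(0.04909883018800257))
(-100, -0.6, 0) [-0.01 -0.01  0.02] [ 0.0362 -0.      0.0002]
(-74, -0.6, 0) [-0.01 -0.01  0.02] [ 0.0622 -0.      0.0002]
(-68, -0.6, 0) [-0.01 -0.01  0.02] [ 0.0682 -0.      0.0002]
```

View pics/w6.png

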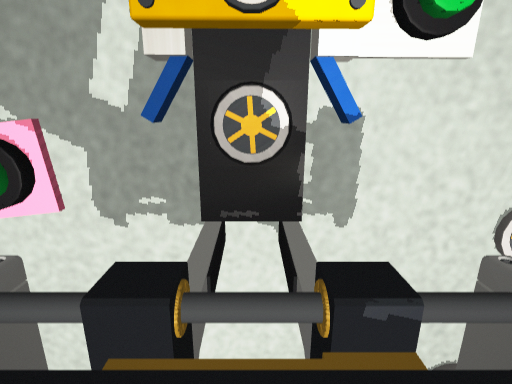

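The front is in the lane under the bridge edge (row 28), with no side force. I'll push straight on.

Request:
send_rows:
  series:
    - [0, 0, 0, 0.005, 0, 0, -0.23]
    - [0, 0, 0, 0.012, 0, 0, -0.23]
    - [0, 0, 0, 0.019, 0, 0, -0.23]
    - [0, 0, 0, 0.026, 0, 0, -0.23]
    - [0, 0, 0, 0.033, 0, 0, -0.23]
    - [0, 0, 0, 0.04, 0, 0, -0.23]
    - [0, 0, 0, 0.046, 0, 0, -0.23]
    - [0, 0, 0, 0.05, 0, 0, -0.23]

```text
time_s: 6.9
ee_pos: [0.5709, 0.043, 0.0243]
eef_rot: [3.142, 0.0, 1.805]
force: [0.7, -2.8, 0.6]
grip_width: 0.036
```

```bash
python3 look.py w7 219 "[(-74,-.6,0),(-68,-.6,0)]"
```

```text
[0.5708 0.0433 0.0243] [ 1.8000e+02 -1.0000e-02  1.0342e+02] 6.95 0.036 [-0.22  1.35 -0.48]
tcp gauge (np.float64(-86.15027841679945), np.float64(-0.6551432471969716))
carrier (0.54215185546875, 0.16031547546386718, 63.827552795410156, 16.808990478515625, 13.384183883666992) (np.float64(34.273631524462154), np.float64(0.10824927168063495)) rel deg -90.01581611633301
disc gauge (np.int32(14467), [251.4, 87.8], [134, 44, 236, 109]) (np.float64(3.155443078859531), np.float64(-0.29396532253924745))
(-74, -0.6, 0) [ 0.   -0.01  0.02] [ 0.0122 -0.0001  0.0003]
(-68, -0.6, 0) [ 0.   -0.01  0.02] [ 0.0182 -0.      0.0003]
```

View pics/w7.png

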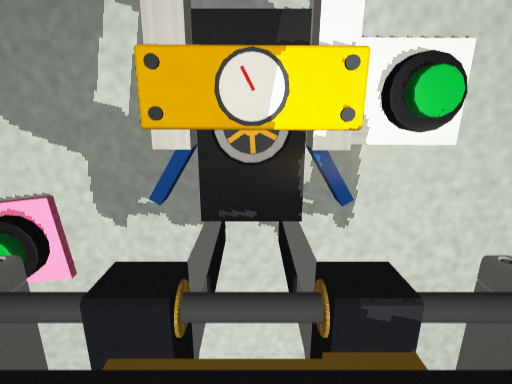

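Request:
send_rows:
  series:
    - [0, 0, 0, 0.003, 0, 0, -0.23]
    - [0, 0, 0, 0.006, 0, 0, -0.23]
    - [0, 0, 0, 0.009, 0, 0, -0.23]
    - [0, 0, 0, 0.011, 0, 0, -0.23]
    - [0, 0, 0, 0.0125, 0, 0, -0.23]
    - [0, 0, 0, 0.0135, 0, 0, -0.23]
    - [0, 0, 0, 0.0145, 0, 0, -0.23]
    - [0, 0, 0, 0.015, 0, 0, -0.23]

```text
time_s: 7.75
ee_pos: [0.5675, 0.057, 0.0243]
eef_rot: [3.142, 0.0, 1.805]
force: [0.7, -2.5, 1.3]
grip_width: 0.0363
```

Request:
send_rows:
  series:
    - [0, 0, 0, 0.0005, 0, 0, -0.23]
    - [0, 0, 0, 0.001, 0, 0, -0.23]
    - [0, 0, 0, 0.0015, 0, 0, -0.23]
    - [0, 0, 0, 0.0015, 0, 0, -0.23]

```text
time_s: 8.15
ee_pos: [0.5671, 0.0585, 0.0242]
eef_rot: [-3.142, 0.0, 1.805]
force: [0.4, -2.0, 1.3]
grip_width: 0.0364
```

Request:
send_rows:
  series:
    - [0, 0, 0, 0.0005, 0, 0, -0.23]
    - [0, 0, 0, 0.001, 0, 0, -0.23]
    - [0, 0, 0, 0.0015, 0, 0, -0.23]

```text
time_s: 8.45
ee_pos: [0.5668, 0.0599, 0.0243]
eef_rot: [3.142, 0.0, 1.805]
force: [0.5, -2.9, 0.1]
grip_width: 0.0363
```

Request:
send_rows:
  series:
    - [0, 0, 0, 0.0005, 0, 0, -0.23]
    - [0, 0, 0, 0.001, 0, 0, -0.23]
    - [0, 0, 0, 0.0015, 0, 0, -0.23]

```text
time_s: 8.75
ee_pos: [0.5666, 0.0609, 0.0243]
eef_rot: [3.142, 0.001, 1.805]
force: [1.5, -10.1, 1.1]
grip_width: 0.0363
```

Request:
send_rows:
  series:
    - [0, 0, 0, 0.0005, 0, 0, -0.23]
    - [0, 0, 0, 0.001, 0, 0, -0.23]
    - [0, 0, 0, 0.001, 0, 0, -0.23]

```text
time_s: 9.05
ee_pos: [0.5665, 0.061, 0.0243]
eef_rot: [3.142, 0.002, 1.804]
force: [2.0, -13.8, 1.6]
grip_width: 0.0362
```

```bash
python3 look.py w8 219
python3 - <<'E'
from station import ctrl
import cv2
c=ctrl.camera("top");cv2.imwrite("pics/top8.png",cv2.resize(c["pixels"][110:230,110:270,::-1],None,fx=5,fy=5,interpolation=cv2.INTER_CUBIC))
E
```

```text
[0.5665 0.061  0.0243] [1.8000e+02 1.1000e-01 1.0338e+02] 9.1 0.0364 [  2.16 -13.59   1.42]
tcp gauge (np.float64(-68.01773606387441), np.float64(-0.5596954712956838))
carrier (0.5403391723632812, 0.16959390258789062, 71.4989013671875, 40.604488372802734, 12.533747673034668) (np.float64(43.71954712782762), np.float64(-0.27867236219738906)) rel deg -90.86625232696534
disc gauge (np.int32(12764), [251.36, 124.3], [138, 85, 228, 81]) (np.float64(1.9176007222935862), np.float64(-0.17964911891199703))
```

View pics/w8.png

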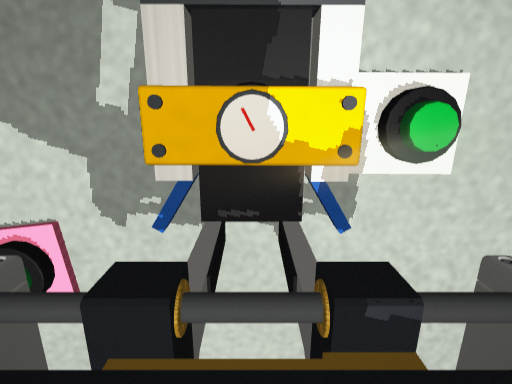

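View pics/top8.png

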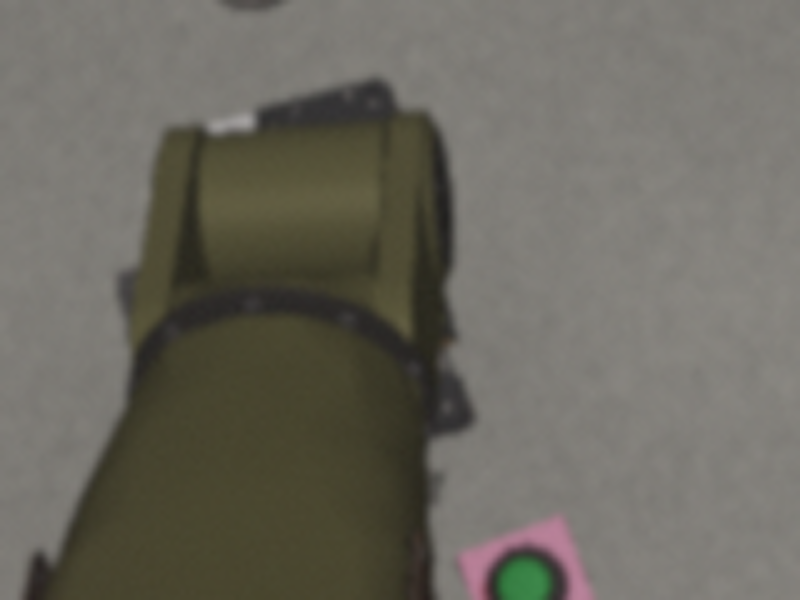

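The force rose to 13.6 N and the TCP stopped at gauge x = -68 mm, which puts the rear edge at -60 mm, as it should be when home. In the wrist view the carrier's front meets the dark stop at row ~4. Now I'll back off and rise.

Request:
send_rows:
  series:
    - [0, 0, 0, -0.003, 0, 0, -0.23]
    - [0, 0, 0, -0.015, 0, 0, -0.23]
    - [0, 0, 0, -0.03, 0, 0, -0.23]
    - [0, 0, 0, -0.035, 0, -0.02, -1]
    - [0, 0, 0, -0.035, 0, -0.06, -1]
    - [0, 0, 0, -0.035, 0, -0.1, -1]
    - [0, 0, 0, -0.035, 0, -0.12, -1]
    - [0, 0, 0, -0.035, 0, -0.12, -1]

```text
time_s: 9.95
ee_pos: [0.5757, 0.0274, 0.1474]
eef_rot: [3.137, 0.001, 1.804]
force: [-0.1, 0.1, -0.6]
grip_width: 0.0011
```

```bash
python3 look.py w9 219
python3 - <<'E'
from h import *
from station import ctrl
c=load("w9");M=masks(c);o=ctrl.get_obs()
for s in blobs(M["green"],60): 
    X=onz(c,*s[1],.028); print(s,X,togauge(*X[:2]))
b=np.r_[fromgauge(0,-98),.1]; print(b,plan(o,b,GA))
E
```

```text
[0.5749 0.0276 0.1451] [1.7988e+02 2.0000e-02 1.0337e+02] 10.0 0.0002 [ 0.51  0.23 -1.29]
tcp gauge (np.float64(-102.44767914800637), np.float64(-0.9636512117657848))
carrier (0.5283704833984375, 0.1717489013671875, 92.7153549194336, 45.530399322509766, 13.391515731811523) (np.float64(48.58959653307451), np.float64(10.86476310745904)) rel deg -90.00848426818848
disc gauge (np.int32(4446), [249.28, 79.76], [185, 56, 129, 49]) (np.float64(3.59766156928466), np.float64(-0.011767794979560788))
(np.int32(730), [355.27, 81.59], [341, 66, 30, 32]) [0.64504814 0.15046943 0.028     ] (np.float64(0.8496380463181886), np.float64(-97.70496935799403))
(np.int32(578), [92.61, 184.4], [79, 171, 29, 27]) [ 0.41866823 -0.00335332  0.028     ] (np.float64(-96.32235417708748), np.float64(158.16004646948622))
[0.64553204 0.14971129 0.1       ] (array([ 0.12,  0.02, -0.03]), array([0.1025, 0.0969, 0.0453]))
```

View pics/w9.png

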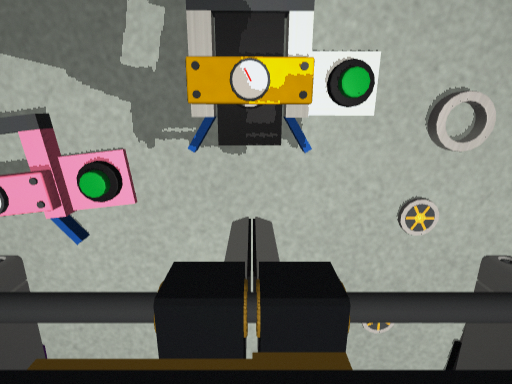

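The carrier's front (row 10) meets the stop, and its rear (row 145) is outside between the blue guides. The button is at (355,82). I'll check home by geometry and the button height by two views.

Run:
```python
from h import *
c=load("w9");g=cv2.cvtColor(c["pixels"],cv2.COLOR_RGB2GRAY).astype(int)
print(g[135:156,250], g[135:156,232], g[135:156,270]); print(g[2:20,250])
for u in (225,250,275):
  for v in (143,144,145): print(u,v,togauge(*onz(c,u,v,.014)[:2]))
print(two(load("w8"),blobs(masks(load("w8"))["green"],300)[0][1],c,(355.27,81.59)))
cv2.imwrite("pics/w9c.png",cv2.resize(c["pixels"][0:160,170:390,::-1],None,fx=3.5,fy=3.5,interpolation=cv2.INTER_CUBIC))
```

```text
[ 51  42  28  27  31  28  27  28  30  40 120 172 176 179 179 179 179 178
 176 170 167] [ 30  28  27  28  29  31  29  28  27  30  70 102 102 104 106 107 107 108
 105 143 174] [ 52  43  29  27  28  29  28  28  26  29 111 165 167 169 171 174 178 178
 177 174 172]
[83 85 83 82 83 72 52 55 43 23 22 25 29 30 28 30 33 40]
225 143 (np.float64(-56.57770762349782), np.float64(24.949595493383992))
225 144 (np.float64(-57.590787282989126), np.float64(24.975410971899223))
225 145 (np.float64(-58.60573269230358), np.float64(25.00127399378779))
250 143 (np.float64(-56.61375876724947), np.float64(-0.5580467743226906))
250 144 (np.float64(-57.62726873305341), np.float64(-0.5556969878584336))
250 145 (np.float64(-58.64264597351698), np.float64(-0.5533428721849476))
275 143 (np.float64(-56.64983816014578), np.float64(-26.085676454366563))
275 144 (np.float64(-57.6637787957636), np.float64(-26.10682916676655))
275 145 (np.float64(-58.679588232744536), np.float64(-26.128020865884732))
(array([0.64696249, 0.15152029, 0.02191951]), np.float64(1.1193851619783166e-05))
```

View pics/w9c.png

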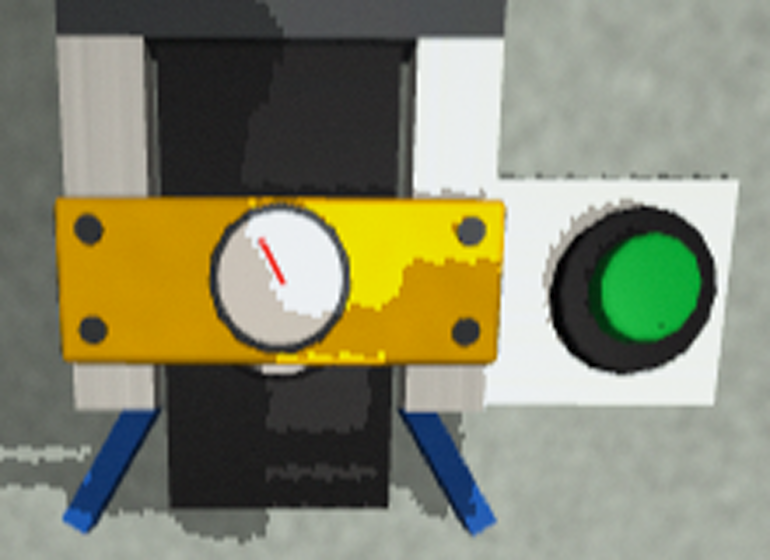

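Request:
send_rows:
  series:
    - [0, 0, 0, 0.03, 0.03, 0, -1]
    - [0, 0, 0, 0.06, 0.06, 0, -1]
    - [0, 0, 0, 0.09, 0.09, 0.02, -1]
    - [0, 0, 0, 0.1035, 0.0966, 0.05, -1]
    - [0, 0, 0, 0.1035, 0.0966, 0.07, -1]
    - [0, 0, 0, 0.1035, 0.0966, 0.08, -1]
    - [0, 0, 0, 0.1035, 0.0966, 0.085, -1]
    - [0, 0, 0, 0.1035, 0.0966, 0.085, -1]

```text
time_s: 10.8
ee_pos: [0.6443, 0.1507, 0.0589]
eef_rot: [-3.141, -0.0, 1.804]
force: [0.2, 0.8, 0.6]
grip_width: 0.0003
```

```bash
python3 look.py w10
python3 - <<'E'
from h import *
from station import ctrl
o=ctrl.get_obs(); print(plan(o,[.6453,.150,.0475],GA))
c=ctrl.camera("side");cv2.imwrite("pics/side10.png",cv2.resize(c["pixels"][80:230,140:300,::-1],None,fx=4,fy=4,interpolation=cv2.INTER_CUBIC))
E
```

```text
[0.6446 0.1508 0.0598] [179.97   0.   103.36] 10.85 0.0005 [0.61 0.82 0.25]
tcp gauge (np.float64(1.3109665588847927), np.float64(-97.3934439100065))
attempt to get argmax of an empty sequence
disc gauge (np.int32(153), [256.71, 313.64], [255, 287, 4, 50]) (np.float64(-83.96021893304913), np.float64(-100.8948669658553))
(array([ 0.03,  0.  , -0.04]), array([-0.001 ,  0.0004,  0.0123]))
```

View pics/w10.png

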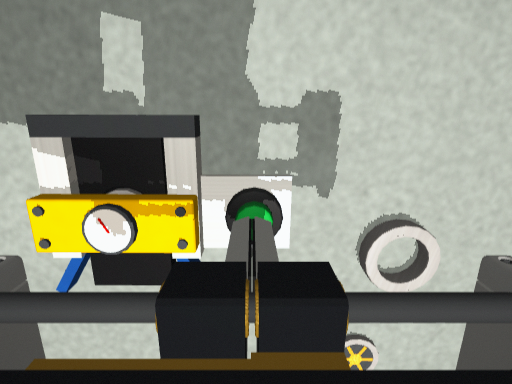

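View pics/side10.png

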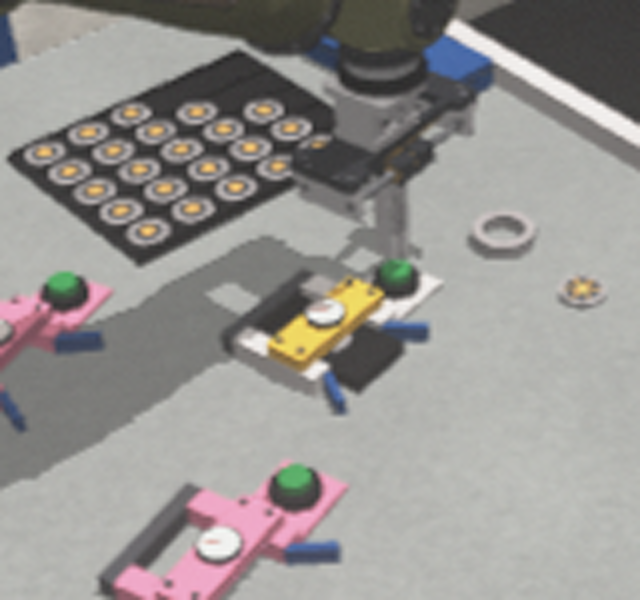

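The closed fingertips stand over the button (254,213). Pressing down slowly.

Request:
send_rows:
  series:
    - [0, 0, 0, -0.001, 0, 0.006, -1]
    - [0, 0, 0, -0.001, 0, 0.01, -1]
    - [0, 0, 0, -0.001, 0, 0.0125, -1]
    - [0, 0, 0, -0.001, 0, 0.0145, -1]
    - [0, 0, 0, -0.001, 0, 0.0165, -1]
    - [0, 0, 0, -0.001, 0, 0.018, -1]
    - [0, 0, 0, -0.001, 0, 0.0185, -1]
    - [0, 0, 0, -0.001, 0, 0.0185, -1]

```text
time_s: 11.7
ee_pos: [0.6446, 0.1503, 0.0412]
eef_rot: [-3.141, 0.0, 1.805]
force: [-4.1, -2.5, 7.6]
grip_width: 0.0004
```

Request:
send_rows:
  series:
    - [0, 0, 0, 0, 0, 0.0005, -1]
    - [0, 0, 0, 0, 0, 0.001, -1]
    - [0, 0, 0, 0, 0, 0.001, -1]

```text
time_s: 12.0
ee_pos: [0.6447, 0.1503, 0.0411]
eef_rot: [3.141, 0.0, 1.805]
force: [-7.7, -3.4, 14.6]
grip_width: 0.0001
```

Commanding 1 mm more left z unchanged while the force rose from 7.6 to 14.6 N, so the button is at its hard stop. Releasing and moving clear.

Request:
send_rows:
  series:
    - [0, 0, 0, 0, 0, -0.003, -1]
    - [0, 0, 0, 0, 0, -0.015, -1]
    - [0, 0, 0, 0, 0, -0.05, -1]
    - [0, 0, 0, 0, 0, -0.1, -1]
    - [0, 0, 0, -0.05, 0, -0.14, -1]
    - [0, 0, 0, -0.1, 0, -0.18, -1]
    - [0, 0, 0, -0.14, 0, -0.2, -1]
    - [0, 0, 0, -0.14, 0, -0.2, -1]

```text
time_s: 12.8
ee_pos: [0.6779, 0.011, 0.2434]
eef_rot: [3.137, 0.001, 1.802]
force: [-1.1, 0.8, 0.1]
grip_width: 0.0006
```

```bash
python3 look.py w11
python3 - <<'E'
from h import *
from station import ctrl
c=load("w11")
for n in ["side"]:
    s=ctrl.camera(n);cv2.imwrite("pics/side11.png",cv2.resize(s["pixels"][100:220,140:300,::-1],None,fx=5,fy=5,interpolation=cv2.INTER_CUBIC))
E
```

```text
[0.6784 0.0095 0.2441] [1.7971e+02 1.1000e-01 1.0319e+02] 12.85 0.0007 [-0.25 -1.99  1.77]
tcp gauge (np.float64(-144.0274979180399), np.float64(-97.4247991515762))
carrier (0.645518798828125, 0.15075631713867188, 42.67222213745117, 41.54814910888672, 103.29812622070312) (np.float64(1.0196404755931678), np.float64(-98.22930493152363)) rel deg -0.10187377929688068
```

View pics/w11.png

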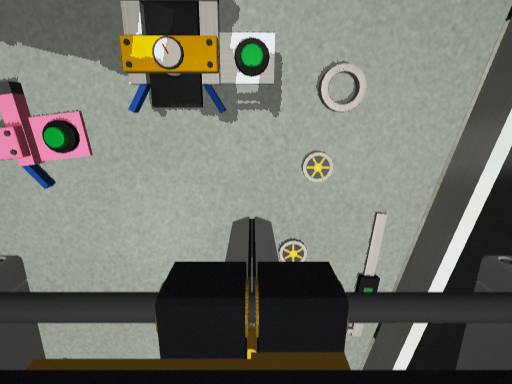

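View pics/side11.png

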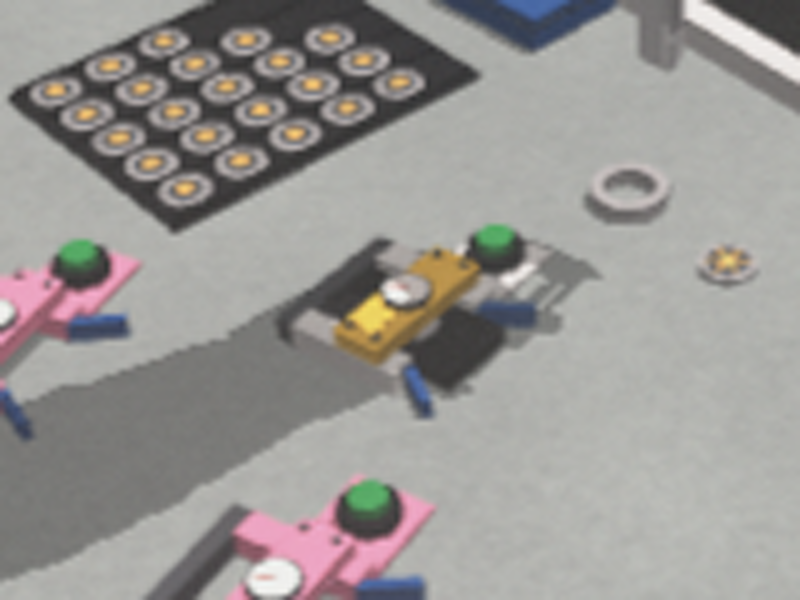

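The carrier is still home, with its rear edge at (178,107) outside between the guides. The button has sprung back at (252,55), the bystanders are in place, and the tool is clear at z = 0.24.

Request:
send_rows:
  series:
    - [0, 0, 0, 0, 0, 0, -1]
    - [0, 0, 0, 0, 0, 0, -1]
    - [0, 0, 0, 0, 0, 0, -1]

```text
time_s: 13.2
ee_pos: [0.6767, 0.0154, 0.239]
eef_rot: [-3.14, -0.0, 1.806]
force: [0.2, -0.5, 0.9]
grip_width: 0.0007
```

```bash
python3 -c "
from h import *
c=load('w11')
print([togauge(*onz(c,178,v,.014)[:2]) for v in (106,107,108)])
from station import ctrl
print(ctrl.hand_in())"
```

```text
[(np.float64(-57.98884064534244), np.float64(-1.864423850684133)), (np.float64(-59.24545567684107), np.float64(-1.7755703058314112)), (np.float64(-60.504309550036616), np.float64(-1.6865584555183482))]
the job is handed in; nothing more can be done
None
```

I pushed the carrier with both fingertips into the yellow gauge and home against the end stop. I then backed off, pressed the green button fully down with closed fingers, moved clear and handed in at about 13 s of the 58 s allowed.

- **Carrier home:** The push force rose to about 14 N while the carrier stopped moving, with the fingers at gauge x = -68 mm. The images put its rear edge at -58 to -60 mm, against -60 mm expected, and its front against the stop.
- **Disc:** It stayed centred in its nest all the way to the bridge. Under the bridge only its rim could be seen.
- **Button:** The hard stop was reached: 1 mm more of commanded travel gave no movement, and the force rose from 7.6 N to 14.6 N. The button sprang back afterwards.
- **Other objects:** The fingers touched only the carrier and the button. The bystanders in the last pictures looked undisturbed.
- **Checks that disagreed:**
  - My two-view measurements of the button height were poor: 22, 25 and 39 mm, against 28 mm in the text. I used the text's height and the force to guide the press.
  - The top camera was blocked by the arm at the home check, so that check rests on the wrist camera and the force.

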